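# Rack the loose bench tools with their own kind

## Robot

A 6-joint arm with a two-finger parallel gripper is mounted at the origin on a cart in front of the work surface, level with it; the furniture and walls round the work are solid. World frame = base frame: x ahead of the robot, y to its left, z up, the work surface at z = 0. Lengths are in mm, angles in rad, forces in N, time in s.
With the tool pointing down it reaches from about 350 to 975 mm from the base axis. Payload 7.1 kg.
Tool frame: the origin (TCP) lies on the front face of the gripper's body, between the roots of the fingers; the fingertips stand 80 mm ahead of it and the grasp point (between the pads) lies 61 mm ahead of it (env.tips_ahead is the distance from the TCP to the fingertips, in mm); z points along the fingers, y is the line along which they close (so a half turn about z gives the same grasp; the last joint's range is limited). The gripper opens to 88 mm and grips with 3 to 60 N. Pads are 20 mm wide; open, the fingers measure 115 mm over their backs; the gripper's body (75 mm by 178 mm) begins 61 mm behind the grasp point.
Start: joints at [1.143, 0.423, 1.63, -0, 1.089, -0.019], TCP at [248.411, 573.496, 302.675] pointing down, gripper open.
Joint ranges: [-3, 3], [-0.9, 2.11], [0.09, 2.58], [-1.31, 4.45], [0.11, 2.69], [-2.54, 2.54]. Speed limits (rad/s): [2.39, 2.39, 3.01, 3.14, 3.14, 3.14].

## Interface

Orientations are given as a unit quaternion [x, y, z, w].
In Python, from station import env, set_gripper, viewer, workorder gives the robot as it stands. Calls block until the motion is done:
- env.reach(position, orientation): joint-space move of the TCP to a pose.
- env.move_l(position, rot=None, rate=150, f_stop=None): straight line of the TCP; rot=None keeps the orientation; rate is the mean speed in mm/s. With f_stop (N) it stops when the force on the tool has changed by that much, and returns True; else False.
- env.move_joints(angles): joint-space move.
- set_gripper(opening): finger opening in mm; the grip force is fixed at half the most; returns when the fingers have stopped.
- env.hold(seconds).
- env.ik(position, orientation): joint angles nearest the present ones, or None.
- env.read_state(): the state.
- viewer.camera(name): name is "scene" or "top" or "wrist"; returns the picture (420x560x3 uint8, blue, green, red); there is no depth.
- viewer.camera_params(name): a dict with "fx", "fy", "cx", "cy" (pixels), "pose" (4x4, takes a point from camera to world coordinates); the wrist camera has in their place "tool_from_camera" (4x4, takes a point from camera to tool coordinates, whose origin is the TCP and whose axes are the flange's). Camera axes: x right, y up, looking along -z (the intrinsics and any distortion apply to the point x, -y, -z); pixel columns grow to the right and rows downward; lengths in mm; the calibration is good to about 2 mm. A picture is of the moment at which its call begins: read the wrist's pose just before it. camera_params takes no time and is no camera call.
A pose or a line that the arm cannot do raises env.IKError and nothing moves.
- workorder.sign_off(): hands the job in; it is judged then, once.
The state is a dict: "time_s": time; "qpos": joint angles; "dq": joint speeds; "tau": joint torques, N m; "tool_pos": TCP position; "orientation": TCP orientation; "force": force on the tool from outside, world axes, zero at the start; "wrist_torque": the same for the moment, N m; "width": finger opening in mm; "grip_force": force on a finger pad.
Only numpy, scipy, OpenCV 4.12 (cv2) and the standard library are available. Lean on these libraries where they do the work, as an engineer would, in place of code of your own. Each camera call takes 0.05 s, during which the arm holds its last target. There are 200 camera calls.

## Task

Put the four loose tools on the bench away in the three notched wooden racks: each rack already holds one tool, which shows its kind, so lay the screwdriver beside the screwdriver, the two needle files beside the needle file and the marker beside the marker. Lay each tool level across both bars in a free notch of its own, handle pointing the same way as the tool already there and handle ends about in line (a marker may lie either way round, ends in line). Leave the tools already in the racks as they lie.

Things in the scene. Friction and masses are not known exactly. Their poses are not given: they have to be found in the camera images.
- driver_rack: Fixed rack: 6 mm board, two 9 mm bars along x at y = +50 and -50 mm. Origin: centre of its underside. Tools lie along y across both bars. Notches at x = -25 (free) and +25 (holds a driver). Bar +50 (handles): notch 40 wide, floor z = 20, teeth to 34; bar -50 (shafts): 22 wide, floor 27, teeth to 37. Black driver's resting point: origin at x = -25, y = -20, z = 20 mm, its +y along the rack's +y.
- file_rack: Fixed rack: 6 mm board, two 9 mm bars along x at y = +50 and -50 mm. Origin: centre of its underside. Tools lie along y across both bars. Notches at x = -36, 0 (free) and +36 (holds a file). Bar +50 (handles): notch 26 wide, floor z = 18, teeth to 29; bar -50 (blades): 20 wide, floor 22, teeth to 31. A file's resting point: origin at a free x, y = -16, z = 18 mm, its +y along the rack's +y.
- marker_rack: Fixed rack: 6 mm board, two 9 mm bars along x at y = +50 and -50 mm. Origin: centre of its underside. Tools lie along y across both bars. Notches at x = -20.5 (holds a marker) and +20.5 (free). Both bars: notch 31 wide, floor z = 18, teeth to 29. A marker's resting point: origin at x = +20.5, y = 0, z = 18 mm, lying along the rack's y either way round.
- black_driver: Loose screwdriver with a black handle, 24 x 170 x 23 mm, about 0.155 kg, lying along its y axis, z up. Origin: centre of its underside. Handle 24 mm thick, its axis 11.5 mm up, from y = 0 to y = +85 mm; steel shaft 6 mm thick from y = 0 to y = -85 mm. Grip it across x on the handle near y = +32 mm, which in the rack lies between the bars.
- red_file: Loose needle file with a red handle, 10 x 162 x 9 mm, about 0.035 kg, lying along its y axis, z up. Origin: centre of its underside. Handle 10 mm thick, its axis 4.5 mm up, from y = +26 to y = +81 mm; thin blade towards y = -81 mm. Grip it across x on the handle near y = +42 mm, which in the rack lies between the bars.
- blue_file: Loose needle file with a blue handle; size, axes, origin and grip as the red-handled one.
- red_marker: Loose felt marker with a red and white body, 15 x 131 x 17 mm, about 0.016 kg, lying along its y axis, z up. Origin: centre of its underside, at mid-length. Grip it across x at its middle.
- amber_driver: Screwdriver with an amber handle, 20 x 144 x 19 mm, already lying in the driver rack's notch at x = +25 mm, its handle (20 mm thick) towards the rack's +y. Origin: centre of its underside. It shall stay there.
- yellow_file: Needle file with a yellow handle, 10 x 162 x 9 mm, already lying in the file rack's notch at x = +36 mm, its handle towards the rack's +y. Origin: centre of its underside. It shall stay there.
- black_marker: Felt marker with a black and white body, 15 x 131 x 17 mm, already lying in the marker rack's notch at x = -20.5 mm. Origin: centre of its underside. It shall stay there.
There are look-alikes about, which are no part of the job. What is shaped like the red_marker but turquoise is not meant.

How it is judged:
By the outcome, as a careful person would: the job done as asked, in the order asked, and still so for the second after the job is handed in, with the robot touching nothing.
It also fails if it takes over 96 s, if anything falls off the work surface, if the arm or the gripper's body presses on something with over 40 N, if the wrist force passes 120 N, or if a joint passes its speed limit or range.

## Working session

There is one attempt and no reset: what is moved stays moved. The work goes in short steps, each a Python script; the robot and the scene stay as the last script left them, time stands still between calls to the robot, and variables do not carry over. Pictures are saved under pics/ and viewed, at most 14 in all, crops included, and the job is handed in when it is done.

```bash
ls; mkdir -p pics; python3 - <<'E'
from station import env,set_gripper,viewer,workorder
import cv2,numpy as np
np.set_printoptions(precision=2,suppress=True)
for n in("scene","top"):
    cv2.imwrite(f"pics/{n}0.png",viewer.camera(n)); print(n,viewer.camera_params(n))
print(viewer.camera_params("wrist")); s=env.read_state();print(s["orientation"],s["time_s"])
E
```

```text
pics
scene {'fx': 495.1102895849068, 'fy': 495.1102895849068, 'cx': 276.11898640496474, 'cy': 202.9244731354518, 'pose': array([[  -0.73,    0.49,   -0.47, -299.02],
       [  -0.68,   -0.54,    0.5 , 1027.67],
       [  -0.  ,    0.69,    0.73, 1406.02],
       [   0.  ,    0.  ,    0.  ,    1.  ]])}
top {'fx': 392.2767651072019, 'fy': 392.2767651072019, 'cx': 281.9186224048981, 'cy': 206.6693833988266, 'pose': array([[   0.  ,    0.99,   -0.17,  365.68],
       [  -1.  ,    0.  ,    0.01,   99.6 ],
       [   0.02,    0.17,    0.99, 1249.26],
       [   0.  ,    0.  ,    0.  ,    1.  ]])}
{'fx': 292.3094972342153, 'fy': 292.3094972342153, 'cx': 278.1512150069028, 'cy': 210.9055499143744, 'tool_from_camera': array([[ -0.  ,   0.95,   0.3 ,  82.57],
       [  1.  ,  -0.  ,   0.  ,   0.1 ],
       [  0.  ,   0.3 ,  -0.95, -81.49],
       [  0.  ,   0.  ,   0.  ,   1.  ]])}
[ 0.2   0.98 -0.   -0.  ] 0.1
```

View pics/top0.png

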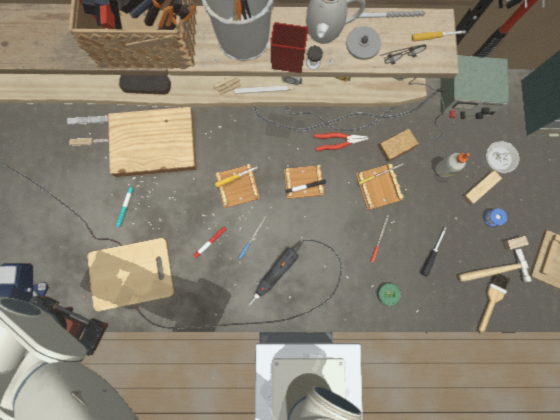

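View pics/scene0.png

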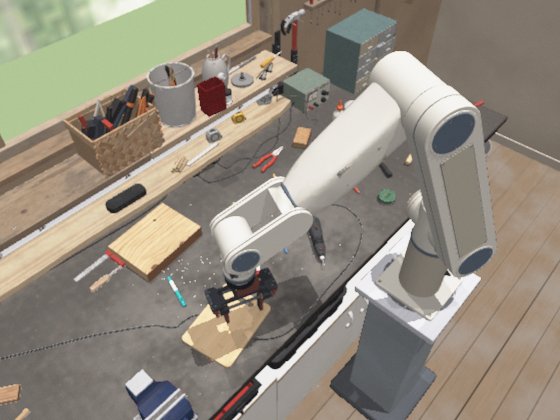

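The top view shows the red marker at about (210,242), the blue file at (253,237), the red file at (380,238) and the black driver at (434,250). The racks are driver (237,187), marker (304,182) and file (380,187). The turquoise marker at (124,206) is a decoy. The scene view is mostly blocked by the arm.

```bash
python3 - <<'E'
import cv2
im=cv2.imread("pics/top0.png")[140:290,195:460]
cv2.imwrite("pics/crop0.png",cv2.resize(im,None,fx=3,fy=3,interpolation=cv2.INTER_CUBIC))
E
```

```text
(no output)
```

View pics/crop0.png

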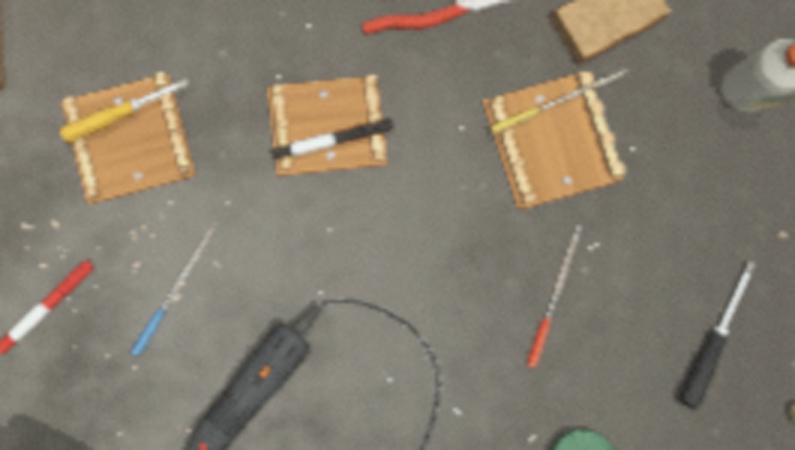

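```bash
cat > h.py <<'E'
from station import env,set_gripper,viewer,workorder
import cv2,numpy as np,json
from scipy.spatial.transform import Rotation as R
np.set_printoptions(precision=2,suppress=True)
def down(a):  # tool z down, tool x at world yaw a
    return R.from_matrix(np.array([[np.cos(a),np.sin(a),0],[np.sin(a),-np.cos(a),0],[0,0,-1]])).as_quat()
def shoot(name,file):
    p=viewer.camera_params(name)
    if name=="wrist":
        s=env.read_state();T=np.eye(4);T[:3,:3]=R.from_quat(s["orientation"]).as_matrix();T[:3,3]=s["tool_pos"]
        T=T@p["tool_from_camera"]
    else: T=p["pose"]
    im=viewer.camera(name);cv2.imwrite(f"pics/{file}.png",im)
    np.savez(f"pics/{file}.npz",T=T,k=[p[c] for c in("fx","fy","cx","cy")])
    return im
def ground(file,uv,z):  # pixels -> world xy on plane z
    d=np.load(f"pics/{file}.npz");T=d["T"];fx,fy,cx,cy=d["k"];uv=np.atleast_2d(uv).astype(float)
    r=np.c_[(uv[:,0]-cx)/fx,-(uv[:,1]-cy)/fy,-np.ones(len(uv))]@T[:3,:3].T
    return (T[:3,3]+r*((z-T[2,3])/r[:,2])[:,None])[:,:2]
E
python3 - <<'E'
from h import *
p=viewer.camera_params("top");np.savez("pics/top0.npz",T=p["pose"],k=[p[c] for c in("fx","fy","cx","cy")])
print(ground("top0",[[210,242],[253,237],[380,238],[434,250],[237,187],[304,182],[380,187]],8))
for n,y in(("A",180),("B",-180)):
    env.reach([530,y,250],down(np.pi)); shoot("wrist",n)
    im=cv2.imread(f"pics/{n}.png")
print(env.read_state()["time_s"])
E
```

```text
[[ 461.25  307.63]
 [ 477.35  172.41]
 [ 475.11 -230.92]
 [ 437.45 -401.17]
 [ 638.94  226.19]
 [ 656.48    9.37]
 [ 640.94 -237.68]]
3.325
```

View pics/A.png

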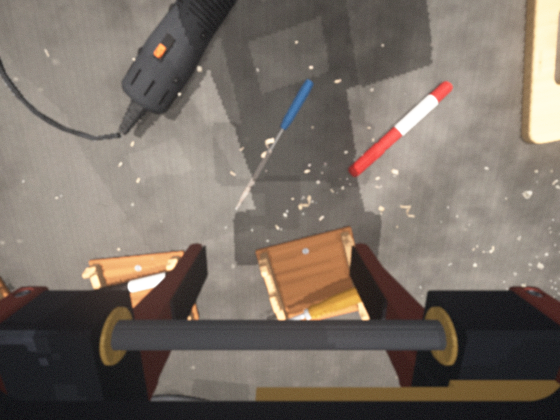

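View pics/B.png

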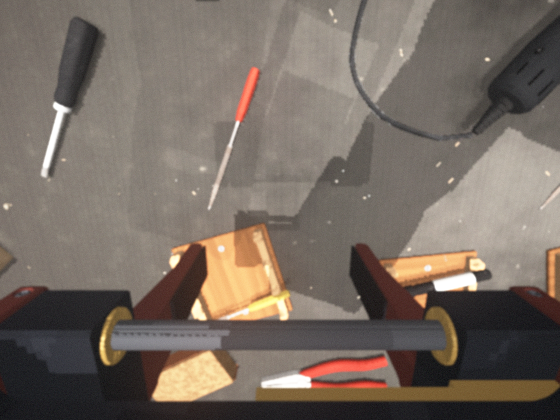

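A shows the blue file with its handle end at (308,84) and tip at (237,208), and the red marker from (447,88) to (354,171). B shows the driver with its handle end at (85,22) and tip at (45,175), and the red file with its handle at (255,70) and tip at (210,207). The racks are half hidden by the gripper, so I'll view them from further out.

```bash
python3 - <<'E'
from h import *
out=[]
for n,y in(("D",-130),("C",130)):
    env.reach([730,y,210],down(np.pi)); im=shoot("wrist",n)
    out.append(cv2.resize(im[:250],(800,357),interpolation=cv2.INTER_CUBIC)[:299])
cv2.imwrite("pics/racks.png",np.vstack(out)[:600])
print(env.read_state()["time_s"],env.read_state()["tool_pos"])
E
```

```text
5.2917 [730.25 128.09 210.2 ]
```

View pics/racks.png

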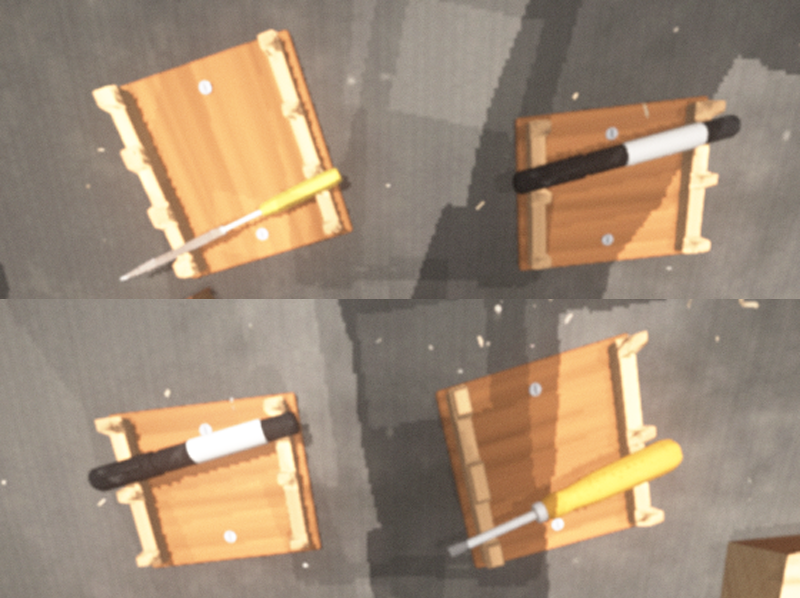

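Rack views (2 panes at 1.43x, second pane offset 299 rows):
- **File rack:** screws at (205,87) and (262,234), right corners at (289,30) and (351,231).
- **Marker rack in D:** left corners at (516,119) and (521,270). In C, right corners at (294,393) and (320,549).
- **Driver rack:** left corners at (437,390) and (478,566), screws at (535,389) and (558,524).

All handles point right, which is world +y.

```bash
python3 - <<'E'
from h import *
s=800/560
def g(f,pts,z): 
    return ground(f,[(u/s,(v-(299 if f=="C" else 0))/s) for u,v in pts],z)
for n,f,sc,cor in(("file","D",[(205,87),(262,234)],[(289,30),(351,231),(198,277)]),
  ("markD","D",[(612,133),(607,240)],[(516,119),(521,270)]),
  ("markC","C",[(205,429),(230,537)],[(294,393),(320,549),(140,567)]),
  ("driver","C",[(535,389),(558,524)],[(437,390),(478,566),(625,337)])):
    a=g(f,sc,7);b=g(f,cor,6);d=a[1]-a[0];e=b[1]-b[0]
    print(n,"screws mid",a.mean(0),"sep",np.hypot(*d),"yaw",np.degrees(np.arctan2(d[1],d[0])),
      "edge len",np.hypot(*e),"yaw",np.degrees(np.arctan2(e[1],e[0])),"mid",b[:2].mean(0), "dist",np.hypot(*(b[:2].mean(0)-a.mean(0))))
# tools
A=cv2.imread("pics/A.png");B=cv2.imread("pics/B.png")
def mask(im,kind,roi):
    h=cv2.cvtColor(im,cv2.COLOR_BGR2HSV);H,S,V=cv2.split(h)
    m={"red":((H<10)|(H>170))&(S>130)&(V>70),"blue":(H>95)&(H<130)&(S>120)&(V>50),"black":V<75}[kind]
    k=np.zeros_like(m);u0,v0,u1,v1=roi;k[v0:v1,u0:u1]=1
    ys,xs=np.nonzero(m&k);return np.c_[xs,ys]
for n,f,im,kind,roi,z,hint in(("red_file","B",B,"red",(200,50,280,215),4.5,(210,207)),("blue_file","A",A,"blue",(230,70,330,215),4.5,(237,208)),
   ("marker","A",A,"red",(340,75,460,185),8,None),("driver","B",B,"black",(40,5,110,112),11.5,(45,175))):
    p=ground(f,mask(im,kind,roi),z);c=p.mean(0)
    (cc,wh,an)=cv2.minAreaRect(p.astype(np.float32));w=np.linalg.svd(p-c,full_matrices=False)[2][0]
    if hint is None: w=w if w[0]<0 else -w
    else:
        t=ground(f,[hint],z)[0]
        w=w if w@(c-t)>0 else -w; v=c-t;print("  tip",t,"yaw via tip",np.degrees(np.arctan2(v[1],v[0])))
    q=(p-c)@w
    print(n,len(p),"c",c,"rect",cc,wh,"yaw+y",np.degrees(np.arctan2(w[1],w[0])),"end",c+w*q.max(),"low",c+w*q.min())
E
```

```text
file screws mid [ 641.78 -234.76] sep 93.97594730990237 yaw 16.385323699758224 edge len 123.61565821582263 yaw 15.537017763295045 mid [ 625.37 -177.67] dist 59.40261148905556
markD screws mid [656.82   9.8 ] sep 68.21447051527083 yaw 5.8345985034609384 edge len 98.01030872246456 yaw 6.86764729890565 mid [663.29 -49.04] dist 59.193417446216536
markC screws mid [656.61  10.6 ] sep 68.86282616920323 yaw 6.3594673908445465 edge len 98.2889615208382 yaw 6.230411360064747 mid [650.46  69.84] dist 59.55954919548387
driver screws mid [640.98 225.32] sep 85.80423393856469 yaw 15.89894611715915 edge len 115.76201872162216 yaw 15.86751469697854 mid [655.71 169.06] dist 58.15403541791834
  tip [ 544.65 -258.49] yaw via tip 159.0753141286807
red_file 531 c [ 421.54 -211.42] rect (422.4884338378906, -211.74484252929688) (10.307661056518555, 54.78203201293945) yaw+y 158.87806938529832 end [ 396.93 -201.91] low [ 448.02 -221.65]
  tip [545.61 132.74] yaw via tip 149.53332453395427
blue_file 402 c [430.84 200.25] rect (431.801025390625, 199.41383361816406) (8.675394058227539, 53.54159164428711) yaw+y 149.1059085163276 end [408.95 213.35] low [454.91 185.85]
marker 993 c [466.82 299.57] rect (457.7434387207031, 308.3675231933594) (14.523761749267578, 132.38449096679688) yaw+y 134.5609001084436 end [411.49 355.75] low [504.41 261.4 ]
  tip [ 505.87 -436.55] yaw via tip 150.49519691883054
driver 1623 c [ 394.77 -373.67] rect (396.1595153808594, -379.453369140625) (30.250329971313477, 83.2760238647461) yaw+y 151.11284649482226 end [ 361.83 -355.5 ] low [ 434.74 -395.73]
```

```bash
cat >> h.py <<'E'
def u(deg): return np.array([np.cos(np.radians(deg)),np.sin(np.radians(deg))])
RACK={"driver":([641,225.3],15.9),"file":([641.8,-234.8],16.0),"marker":([656.7,10.2],6.3)}
def rackpt(r,x,y):
    c,t=RACK[r];return np.array(c)+x*u(t)+y*u(t+90)
def pick_place(grip,th,r,xy,rest,opn,rel,tip=2,hi=190):
    """grip: world xy of grip point, th: tool +y yaw deg, xy: grip point in rack frame, rest: underside height"""
    tgt=rackpt(r,*xy);tp=RACK[r][1]+90
    best=None
    for f in(0,180):
        a,b=np.radians(th+f),np.radians(tp+f)
        q0,q1=env.ik([*grip,hi],down(a)),env.ik([*tgt,hi],down(b))
        if q0 is None or q1 is None: continue
        c=max(abs(q0[5]),abs(q1[5]))
        if best is None or c<best[0]: best=(c,a,b)
    print("wrist max",best[0]);_,a,b=best
    set_gripper(opn)
    env.reach([*grip,hi],down(a));env.move_l([*grip,80+tip],rate=120,f_stop=25)
    s=env.read_state();zp=s["tool_pos"][2];print("pick at",s["tool_pos"],"want",grip)
    set_gripper(0);print("width",env.read_state()["width"])
    env.move_l([*grip,hi],rate=200);print("lifted width",env.read_state()["width"])
    env.reach([*tgt,hi],down(b));env.move_l([*tgt,zp+rest+15],rate=200)
    hit=env.move_l([*tgt,zp+rest+.5],rate=40,f_stop=12);s=env.read_state()
    print("place",hit,s["tool_pos"],"want",tgt,zp+rest,s["force"],"w",s["width"])
    set_gripper(s["width"]+rel);env.move_l([*s["tool_pos"][:2],hi],rate=200)
    print("t",env.read_state()["time_s"])
E
python3 - <<'E'
from h import *
# neighbours in rack frames (handle line of yellow file z~22, black marker z~26)
s=800/560
for r,f,p,z in(("file","D",[(340,175),(262,212),(122,278)],22),("marker","D",[(735,125),(520,183)],26),("driver","C",[(675,455),(548,510),(452,551)],30)):
    c,t=RACK[r];w=ground(f,[(a/s,(b-(299 if f=="C" else 0))/s) for a,b in p],z)-c
    print(r,np.c_[w@u(t),w@u(t+90)])
th=151.;o=np.array([396.2,-379.5])-42.5*u(th)
pick_place(o+32*u(th),th,"driver",(-25,12),20,60,16)
im=shoot("wrist","p1");cv2.imwrite("pics/p1v.png",im)
E
```

```text
file [[ 25.56  65.26]
 [ 33.29  10.71]
 [ 47.96 -94.47]]
marker [[-29.97  62.35]
 [-10.82 -64.02]]
driver [[ 16.66  65.62]
 [ 27.66 -12.11]
 [ 36.19 -74.89]]
wrist max 1.8450316022552495
pick at [ 405.74 -384.91   82.5 ] want [ 405.38 -384.59]
width 21.116142600098147
lifted width 20.88024733117805
place False [613.71 230.04 103.09] want [613.67 229.99] 102.50058324068077 [ 0.06  0.09 -0.97] w 21.025919539977572
t 14.9417
```

View pics/p1v.png

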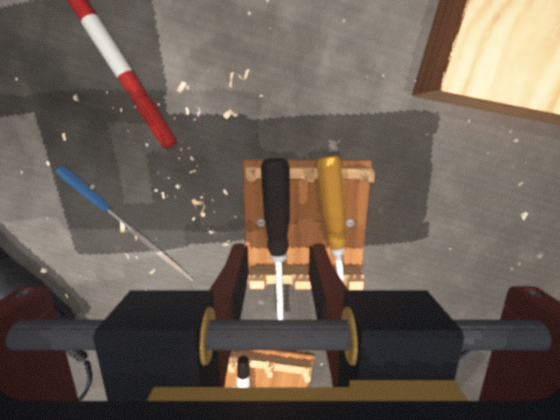

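The driver is in its notch beside the amber one: black handle end at (275,160), amber at (330,158). Next come the two files.

```bash
python3 - <<'E'
from h import *
for c,th,x in(([422.5,-211.7],159.0,-36),([431.8,199.8],149.3,-3)):
    pick_place(np.array(c)-11.5*u(th),th,"file",(x,26),18,40,7,tip=1.5)
im=shoot("wrist","p2")
E
```

```text
wrist max 1.6910406563202796
pick at [ 433.49 -215.84   81.59] want [ 433.24 -215.82]
width 8.151562529570974
lifted width 8.19946525487108
place False [ 600.17 -219.75  100.25] want [ 600.03 -219.73] 99.59328267733765 [-0.3   0.08  1.62] w 8.2083115710049
t 22.3667
wrist max 0.6459306159241947
pick at [441.95 193.89  81.58] want [441.69 193.93]
width 7.898008035886416
lifted width 8.413376253088408
place False [ 631.89 -210.71  100.24] want [ 631.75 -210.63] 99.57954554037167 [0.34 0.86 0.83] w 8.313063911085647
t 30.575
```

View pics/p2.png

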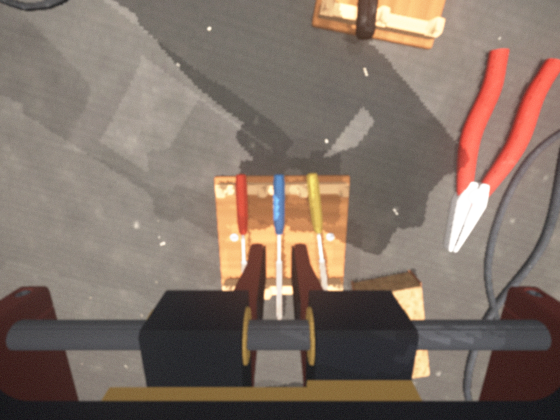

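All three files lie in line, with handle ends at (241,176), (279,176) and (313,175). The marker is next.

```bash
python3 - <<'E'
from h import *
pick_place(np.array([457.7,308.4]),134.6,"marker",(20.5,0),18,50,10,tip=2)
s=800/560;out=[]
for n,y in(("E",130),("F",-130)):
    env.reach([730,y,210],down(np.pi));env.hold(.2);im=shoot("wrist",n)
    out.append(cv2.resize(im[:250],(800,357),interpolation=cv2.INTER_CUBIC)[:299])
cv2.imwrite("pics/final.png",np.vstack(out)); print(env.read_state()["time_s"])
E
```

```text
wrist max 0.2070527393913597
pick at [458.1  308.61  82.49] want [457.7 308.4]
width 14.668849293295441
lifted width 14.895368346321792
place False [677.01  12.39 100.91] want [677.08  12.45] 100.48648694412039 [ 0.01  0.29 -0.15] w 14.664962405493338
t 39.1
41.8
```

View pics/final.png

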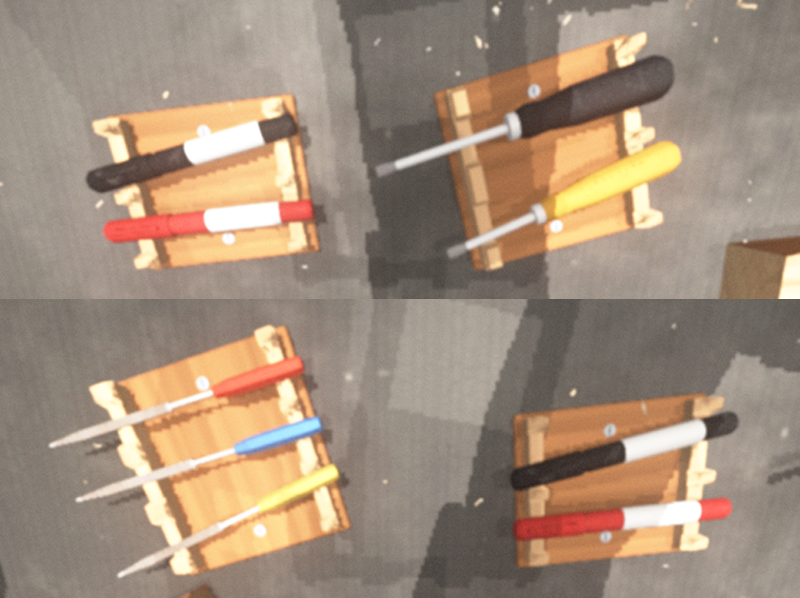

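The final view shows every tool across both bars, with pixel ends as seen. I'll check the handle ends in rack coordinates before handing in.

```bash
python3 - <<'E'
from h import *
s=800/560
for r,f,p,z in(("driver","E",[(672,75),(378,170)],31.5),("driver","E",[(680,153),(450,252)],29.5),("file","F",[(302,366),(52,445)],22),("file","F",[(320,425),(78,499)],22),("file","F",[(338,472),(121,574)],22),("marker","F",[(732,508),(516,529)],26),("marker","F",[(737,422),(514,480)],26)):
    c,t=RACK[r];w=ground(f,[(a/s,(b-(299 if f=="F" else 0))/s) for a,b in p],z)-c
    print(r,np.c_[w@u(t),w@u(t+90)].ravel())
E
```

```text
driver [ -27.48   67.58  -24.2  -104.5 ]
driver [ 15.69  69.72  35.73 -75.04]
file [-35.13  63.76 -36.34 -96.46]
file [ -2.52  63.46  -3.35 -96.97]
file [ 25.96  65.37  48.02 -93.36]
marker [ 20.53  68.18  19.12 -65.81]
marker [-29.63  64.73 -10.88 -66.32]
```

Handle ends agree within about 4 mm and the tools are centred in their notches, so I'm handing in.

```bash
python3 - <<'E'
from h import *
print(workorder.sign_off())
E
```

```text
the job is handed in; nothing more can be done
None
```

The screwdriver, both needle files and the marker each lie across both bars of the right rack in their own notch, with handle ends within about 4 mm of the tool already there. I handed the job in at about 42 s of the 96 s allowed; the hand-in returned no verdict.

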